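Close up the reagent bottles against the end stop

TASK

Pick up the steel end block by its black post, stand it on the tray squarely behind the row of four white-capped bottles, and with it push the whole row as one straight block along the fence up against the blue end stop. Keep a gentle but definite push of about 8 N on the stop for a second (well under 15 N, or its brake may slip), then let go and leave the block standing as the end of the tight, straight row. Do not touch the bottles with the fingers, and leave the other things on the bench alone.

Things in the scene. Friction and masses are not known exactly. Their poses are not given: they have to be found in the camera images.
- tray: grey tray fixed to the bench: plate 130 x 540 mm, top 8 mm above the bench. Its y axis runs along the lane to the blue stop; the lane is centred on its x = 0. An aluminium fence, top 36 mm above the bench, runs the whole length on the +x side, inner face at x = +26 mm; the -x side and -y end are open. Origin at bench level, mid-length, on the lane's centre line
- stop: blue end stop: a fixed bracket (48 mm wide, 10 thick, 58 tall) with two rods carrying a blue plate across the lane, 48 mm wide, 9 to 49 mm above the bench. Origin: middle of the bracket at bench level; axes as the tray's. The plate's face is 55 to 95 mm before the origin (towards -y): left anywhere along the rods, not measured, to be felt for. Its friction brake slips at about 18 N
- block: loose hollow steel end block, yellow band, 42 mm (its x) by 60 mm (its y) by 40 mm tall, with a black grip post 24 x 24 mm on top, post top 90 mm above the underside; 200 g; origin at the centre of its underside. Its y axis goes along the tray's y (either way round), so a 42 x 40 mm end pushes the bottles. Block and row together take 2 to 6 N to slide. Starts on the bench left or right
- jar1: 44 x 44 mm square amber glass bottle, 66 mm tall, 44 mm square up to 44 mm height, then a 28 mm round white cap; 60 to 120 g; origin at the centre of its underside, z up; the one nearest the end stop; starts loosely in line on the tray with gaps of 1 to 19 mm, not touching the stop; slides on the tray
- jar2: 44 x 44 mm square amber glass bottle, 66 mm tall, 44 mm square up to 44 mm height, then a 28 mm round white cap; 60 to 120 g; origin at the centre of its underside, z up; second from the end stop; starts loosely in line on the tray with gaps of 1 to 19 mm, not touching the stop; slides on the tray
- jar3: 44 x 44 mm square amber glass bottle, 66 mm tall, 44 mm square up to 44 mm height, then a 28 mm round white cap; 60 to 120 g; origin at the centre of its underside, z up; third from the end stop; starts loosely in line on the tray with gaps of 1 to 19 mm, not touching the stop; slides on the tray
- jar4: 44 x 44 mm square amber glass bottle, 66 mm tall, 44 mm square up to 44 mm height, then a 28 mm round white cap; 60 to 120 g; origin at the centre of its underside, z up; the last of the row, farthest from the end stop; starts loosely in line on the tray with gaps of 1 to 19 mm, not touching the stop; slides on the tray
- beaker: bystander: clear beaker, 68 mm wide, 90 mm tall, on the bench; origin at the centre of its underside
- spare: bystander: 44 x 44 mm square amber glass bottle, 66 mm tall, 44 mm square up to 44 mm height, then a 28 mm round red cap; 60 to 120 g; origin at the centre of its underside, z up; stands on the bench between robot and tray and does not belong to the row
- washbottle: bystander: white bottle with red cap, 64 mm wide, 170 mm tall, beyond the stop end of the tray; origin at the centre of its underside
- pot: bystander: small white pot with blue cap, 48 mm wide, 50 mm tall, on the bench at the robot's right; origin at the centre of its underside

How it is judged:
By the outcome, as a careful person would: the job done as asked, in the order asked, and still so for the second after the job is handed in, with the robot touching nothing.
It also fails if it takes over 64 s, if anything falls off the work surface, if the arm or the gripper's body presses on something with over 40 N, if the wrist force passes 120 N, or if a joint passes its speed limit or range.

ROBOT

A 6-joint arm with a two-finger parallel gripper is mounted at the origin on the work surface. World frame = base frame: x ahead of the robot, y to its left, z up, the work surface at z = 0. Lengths are in m, angles in rad, forces in N, time in s.
With the tool pointing down it reaches from about 0.3 to 0.875 m from the base axis. Payload 6.4 kg.
Tool frame: the origin (TCP) lies at the centre of the arm's flange, where the gripper is bolted on; the fingertips stand 173 mm ahead of it and the grasp point (between the pads) lies 155 mm ahead of it; z points along the fingers, x is the direction in which the jaws open and shut, and the axes are right-handed (so a half turn about z gives the same grasp; the last joint's range is limited). The gripper opens to 85 mm and grips with 20 to 120 N. Pads are 22 mm wide; open, the fingers measure 114 mm over their backs; the gripper's body (76 mm by 85 mm) begins 54 mm behind the grasp point. The pads swing forward as they close: fully open they stand 13 mm farther back than shut.
Start: joints at [-1.455, 0.181, 1.607, -0, 1.354, -0.206], TCP at [0.182, -0.545, 0.405] pointing down, gripper open.
Joint ranges: [-2.99, 2.99], [-0.89, 2.07], [0.3, 2.58], [-1.14, 4.28], [0, 2.63], [-3.12, 3.12]. Speed limits (rad/s): [2.57, 2.57, 3.01, 3.14, 3.14, 3.14].

INTERFACE

Orientations are given as a unit quaternion [w, x, y, z].
In Python, from bench import ctrl gives the robot as it stands. The module is installed in compiled form; this text tells all that it offers.
- The arm moves only by the tool move_arm, never from a script. Its argument "moves" is a list of rows, each an object of numbers: "gripper": the opening in per cent of the stroke, from 0 (shut) to 100 (fully open); "x", "y", "z": the shift along the tool's x, y, z in cm; "roll": the turn about the tool's z in degrees. In form: [{"gripper": .., "x": .., "y": .., "z": .., "roll": ..}, ...]. A call has 1 to 5 rows; each row shifts and turns the commanded pose from where the row before left it, along the tool's axes as they then stand; what a row does not reach is not made up. A row lasts 1/8 s, in which the tool goes at most 62.5 mm and 10.7 degrees, less where a joint would pass 70% of its speed; a pose out of reach is approached as far as the arm can. A call is refused whole if a number of a shift passes 6.25 or a number of a turn 10.7, either way. A call with a gripper value outside its range is refused whole. The fingers move at their own pace and stop on an object; the grip force is fixed at half the most. Time passes only in rows, so rows that do not move let the fingers close. It gives the time, the measured TCP pose, the force and the opening at its end, in the units of the state.
- ctrl.get_obs(): the state, without advancing time (a new reading comes with each control period).
- ctrl.camera(name): name is "scene" or "top"; returns a dict with "img" (420x560x3 uint8, red, green, blue), "fx", "fy", "cx", "cy" (pixels), "world_from_camera" (4x4, takes a point from camera to world coordinates). Camera axes: x right, y up, looking along -z (the intrinsics and any distortion apply to the point x, -y, -z); pixel columns grow to the right and rows downward; lengths in m; the calibration is good to about 2 mm. A picture is of the moment at which its call begins. There is no depth.
- ctrl.hand_in(): hands the job in, once; it reports no verdict.
The state is a dict: "time_s": time; "q": joint angles; "dq": joint speeds; "joint_efforts": joint torques, N m; "eef_pos": TCP position; "eef_rot": TCP orientation; "wrist_force": force on the tool from outside, world axes, zero at the start; "torque": the same for the moment, N m; "opening": opening from 0.0 (shut) to 1.0 (fully open).
Only numpy, scipy, OpenCV 4.12 (cv2) and the standard library are available. Lean on these libraries where they do the work, as an engineer would, in place of code of your own. Each camera call takes 0.05 s, during which the arm holds its last target. There are 200 camera calls.

## Working session

There is one attempt and no reset: what is moved stays moved. The work goes in short steps, Python scripts to look and compute and a tool call to move; the robot and the scene stay as the last step left them, time stands still between calls to the robot, and variables do not carry over. Pictures are saved under pics/ and viewed, about 8 in all and at most 12, crops included, and the job is handed in when it is done.

Besides the shell and the picture viewer there is one more tool, called after "Emit:" as name([rows], argument=value, ...), one row to a line, values as JSON. move_arm: Moves the arm, as the interface text tells. Its arguments: {"type":"object","properties":{"moves":{"type":"array","items":{"type":"object","properties":{"gripper":{"type":"number"},"x":{"type":"number"},"y":{"type":"number"},"z":{"type":"number"},"roll":{"type":"number"}}}}},"required":["moves"]}

```bash
mkdir -p pics
cat > h.py <<'E'
import numpy as np, cv2
from bench import ctrl
def snap(n,f=None):
    c=ctrl.camera(n)
    if f: cv2.imwrite('pics/'+f,c['img'][:,:,::-1])
    return c
def ray(c,u,v):
    T=np.array(c['world_from_camera']); d=np.array([(u-c['cx'])/c['fx'],-(v-c['cy'])/c['fy'],-1.])
    return T[:3,3],T[:3,:3]@d
def onz(c,u,v,z):
    o,d=ray(c,u,v); return o+d*(z-o[2])/d[2]
def proj(c,p):
    T=np.array(c['world_from_camera']); q=T[:3,:3].T@(np.array(p)-T[:3,3]); return c['cx']+c['fx']*q[0]/-q[2], c['cy']-c['fy']*q[1]/-q[2]
E
python3 - <<'E'
from h import *
for n in('top','scene'):
    c=snap(n,n+'0.png'); print(n,c.keys(),c['fx'],c['fy'],c['cx'],c['cy'],np.round(c['world_from_camera'],3).tolist())
print(ctrl.get_obs())
E
```

```text
top dict_keys(['img', 'fx', 'fy', 'cx', 'cy', 'world_from_camera']) 501.8032339013281 501.8032339013281 279.5728885950959 209.26155489179283 [[0.012, 0.979, -0.206, 0.236], [-1.0, 0.01, -0.007, 0.022], [-0.005, 0.206, 0.979, 1.345], [0.0, 0.0, 0.0, 1.0]]
scene dict_keys(['img', 'fx', 'fy', 'cx', 'cy', 'world_from_camera']) 379.1886844287831 379.1886844287831 287.31528329167213 209.92897387873603 [[0.397, -0.715, 0.575, 1.062], [0.918, 0.298, -0.262, -0.231], [0.016, 0.632, 0.775, 0.85], [0.0, 0.0, 0.0, 1.0]]
{'time_s': 0.1, 'q': array([-1.45531415e+00,  1.81517469e-01,  1.60788615e+00,  1.30895124e-05,
        1.35379626e+00, -2.06307914e-01]), 'dq': array([-0.00103703, -0.00132396, -0.00297603,  0.00040368, -0.00162317,
       -0.00069438]), 'joint_efforts': array([ 6.59421403e-04, -4.45873189e+01, -3.52238095e+01, -2.43834393e-04,
        4.11676039e-03,  3.04065816e-05]), 'eef_pos': array([ 0.18184131, -0.54526277,  0.40385606]), 'eef_rot': array([-5.97759942e-04,  8.11252654e-01, -5.84695207e-01, -5.37139122e-04]), 'wrist_force': array([ 0.86647038, -0.4275337 ,  0.47916307]), 'torque': array([-0.00340564, -0.0103364 ,  0.04777357]), 'opening': 0.9990244507181855}
```

View pics/top0.png

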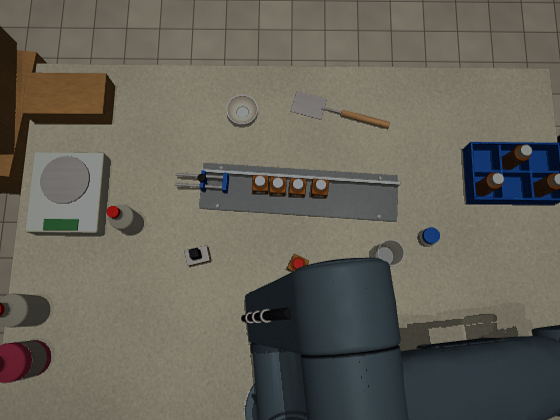

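View pics/scene0.png

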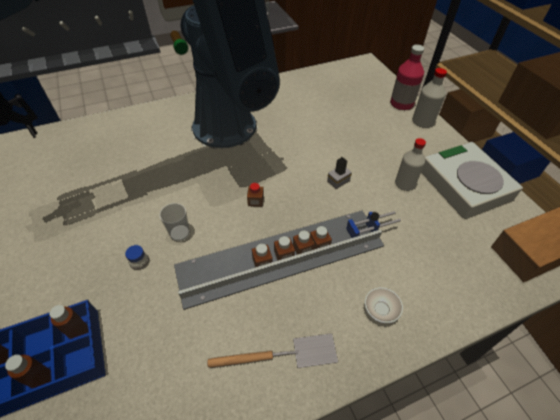

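The top view shows the row at about (260–320, 185), the stop plate at (226, 182), the block at (197, 255) with its dark post, the spare at (298, 263) and the beaker at (386, 253). The fence is on the far (+x) side. Next I'll take measurements.

```bash
cat >> h.py <<'E'
def blobs(mask,box,amin):
    m=np.zeros_like(mask,np.uint8); x0,y0,x1,y1=box; m[y0:y1,x0:x1]=mask[y0:y1,x0:x1]
    cs,_=cv2.findContours(m,cv2.RETR_EXTERNAL,cv2.CHAIN_APPROX_NONE)
    return [k for k in cs if cv2.contourArea(k)>=amin]
def caps(c,box,z=.074):
    h=cv2.cvtColor(c['img'],cv2.COLOR_RGB2HSV); m=(h[...,2]>150)&(h[...,1]<70)
    out=[]
    for k in blobs(m,box,25):
        (u,v),r=cv2.minEnclosingCircle(k); mm=cv2.moments(k); u=mm['m10']/mm['m00']; v=mm['m01']/mm['m00']
        out.append((u,v,r,*onz(c,u,v,z)[:2]))
    return sorted(out)
E
python3 - <<'E'
from h import *
c=snap('top'); im=c['img']
np.set_printoptions(precision=4,suppress=True)
for o in caps(c,(240,165,335,205)): print('cap',np.round(o,4))
h=cv2.cvtColor(im,cv2.COLOR_RGB2HSV)
for nm,m,box,z in (('post',h[...,2]<45,(180,240,215,270),.09),('blue',(h[...,0]>100)&(h[...,0]<130)&(h[...,1]>120)&(h[...,2]>50),(170,160,240,200),.05),('yellow',(h[...,0]>20)&(h[...,0]<35)&(h[...,1]>150),(180,240,215,270),.03)):
    for k in blobs(m,box,8):
        r=cv2.minAreaRect(k); print(nm,cv2.contourArea(k),r,onz(c,*r[0],z))
crop=im[145:285,170:410]; cv2.imwrite('pics/crop1.png',cv2.resize(crop[:,:,::-1],(780,455),interpolation=cv2.INTER_CUBIC))
crop=im[235:275,175:225]; 
print(onz(c,201,164,.008),onz(c,398,183,.036))
E
```

```text
post 99.5 ((194.79412841796875, 253.67648315429688), (10.914102554321289, 10.914102554321289), 75.96376037597656) [0.3843 0.2428 0.09  ]
blue 12.0 ((201.5, 184.5), (5.0, 3.0), 90.0) [0.5743 0.2405 0.05  ]
blue 56.5 ((224.22952270507812, 180.9754180908203), (4.436251640319824, 16.3869686126709), 5.19442892074585) [0.5846 0.1802 0.05  ]
[0.644  0.2516 0.008 ] [ 0.5875 -0.2864  0.036 ]
```

View pics/crop1.png

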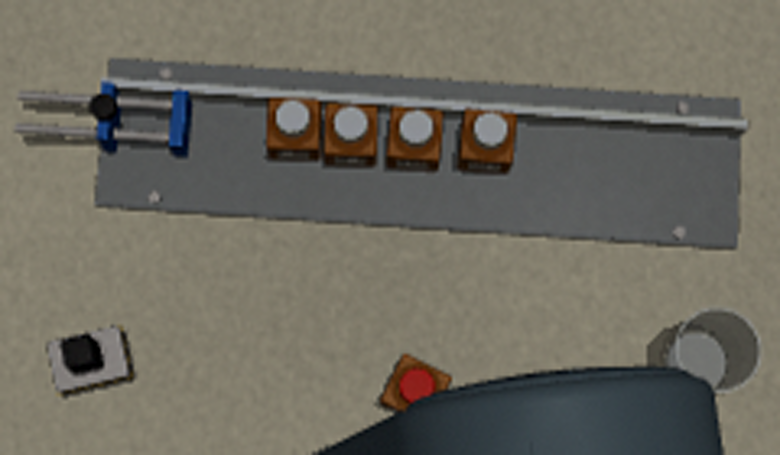

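```bash
sed -i 's/h\[...,2\]>150)&(h\[...,1\]<70)/h[...,2]>115)\&(h[...,1]<60)/' h.py
python3 - <<'E'
from h import *
np.set_printoptions(precision=4,suppress=True)
c=snap('top'); im=c['img'].astype(int)
for o in caps(c,(240,165,335,205)): print('cap',np.round(o,4))
for p in [(210,200),(350,200),(300,230),(198,250),(300,176.8),(277,183),(265,180)]: print(p,im[int(p[1]),int(p[0])])
# tray outline: low saturation gray vs yellowish bench
d=(im[...,0]-im[...,2])
m=(np.abs(d)<12)
def line(cols,fn):
    P=[]
    for u in cols:
        v=fn(u)
        if v is not None:P.append((u,v))
    return np.array(P,float)
# lower edge: subpixel crossing of d between tray & bench going down
def low(u):
    s=im[192:232,u,0]-im[192:232,u,2]; t=14
    i=np.where((s[:-1]<t)&(s[1:]>=t))[0]
    return None if len(i)==0 else 192+i[0]+(t-s[i[0]])/(s[i[0]+1]-s[i[0]])
def up(u):
    s=im[155:190,u,0]-im[155:190,u,2]; t=14
    i=np.where((s[:-1]>=t)&(s[1:]<t))[0]
    return None if len(i)==0 else 155+i[-1]+(s[i[-1]]-t)/(s[i[-1]]-s[i[-1]+1])
for nm,f in(('low',low),('up',up)):
    P=line(range(206,392,3),f); W=np.array([onz(c,u,v,.008)[:2] for u,v in P])
    vx,vy,x0,y0=cv2.fitLine(W.astype(np.float32),cv2.DIST_HUBER,0,.001,.001).ravel()
    r=np.abs((W-[x0,y0])@[vy,-vx]); print(nm,len(P),'dir',vx,vy,'x at y=0',x0-y0*vx/vy,'med res',np.median(r))
# ends
for nm,us,vs in(('left',range(190,215),range(172,205,3)),('right',range(385,410),range(190,216,3))):
    W=[]
    for v in vs:
        s=im[v,us,0]-im[v,us,2]; g=np.where((s[:-1]<14)!=(s[1:]<14))[0]
        if len(g): i=g[0] if nm=='left' else g[-1]; W.append(onz(c,us[i]+(14-s[i])/(s[i+1]-s[i]),v,.008)[:2])
    print(nm,np.array(W)[::3].tolist())
# block top
h=cv2.cvtColor(c['img'],cv2.COLOR_RGB2HSV)
b=(np.abs(d)<13)&(im.sum(2)>0); b[:,:]=b
# block silhouette incl. post
for k in blobs((b&((h[...,2]>110)|(h[...,2]<60))),(180,240,215,270),30):
    r=cv2.minAreaRect(k); print('block',cv2.contourArea(k),r,onz(c,*r[0],.04)); print([onz(c,*p,.04)[:2].tolist() for p in cv2.boxPoints(r)])
print(c['img'][238:272:2,184:216:2,0]); print(d[238:272:2,184:216:2])
E
```

```text
cap [259.4922 180.224    4.982    0.5811   0.0848]
cap [277.3769 182.2897   4.933    0.576    0.0379]
cap [297.5391 183.349    4.9432   0.5737  -0.0149]
cap [298.2677 178.1338  47.17     0.5878  -0.0168]
cap [307.8922 166.7374  43.0727   0.6192  -0.042 ]
(210, 200) [86 88 87]
(350, 200) [90 92 91]
(300, 230) [127 122 106]
(198, 250) [0 0 0]
(300, 176.8) [145 148 150]
(277, 183) [141 145 150]
(265, 180) [70 50 40]
low 62 dir 0.05737426 0.99835277 x at y=0 0.50352174 med res 0.00024034538462918925
up 62 dir 0.050924633 0.9987025 x at y=0 0.63236403 med res 0.0035623983196086738
left [[0.6209117137589913, 0.2528966043311458], [0.5779526927838559, 0.26427191090602337], [0.5526369082317205, 0.25159617641595916]]
right [[0.5751448551237516, -0.2909884693564073], [0.5498051252394712, -0.2898607649134899], [0.5246441369693168, -0.28755822819148047]]
block 302.0 ((197.52943420410156, 255.61770629882812), (16.97749137878418, 24.01102638244629), 75.96376037597656) [0.3852 0.2442 0.04  ]
[[0.3987718417181262, 0.28071562068604844], [0.4147658543104433, 0.22037813215472343], [0.37171740301421685, 
[... 1370 characters left out ...]
23 22 22 23 21 22 20 27 21 22 23 23]
 [22 24 22 23 22 24 22 19  9  5  6  2 21 23 20 21]
 [22 23 21 22 11 -3 -2  5  8  7  8  6  3 22 20 21]
 [17  2  2  2  1 -2  0  0  5  7  7  5 24 23 22 22]
 [14  7  7  2  2  1  1  0  0  6  6  7 16 20 23 20]
 [23  5  7 -1  2  0  2  2  0  6  7  7  1 14 23 22]
 [23  6  7  0 -1  2  3  0  0  6  7  6  5  9 22 22]
 [23  5  7  6  0  0  0  1  3  9  8  7  6  2 21 21]
 [22 10  7  7  4  4  7  6  7  7  6  4  5 43 20 23]
 [21 16  6  7  7  7  7  8  7 18  9 13 10 11 22 21]
 [21 23  5  7  8 32 30 11 10 11 22 23 22 22 22 21]
 [22 22 41  5 10 14 23 23 22 23 22 22 22 21 22 23]
 [22 21 21 23 23 21 22 22 22 21 22 22 22 21 23 23]
 [23 23 22 22 22 21 21 24 22 23 22 20 22 22 22 23]]
```

```bash
cat >> h.py <<'E'
def tri(c1,p1,c2,p2):
    o1,d1=ray(c1,*p1);o2,d2=ray(c2,*p2)
    A=np.stack([d1,-d2],1); t=np.linalg.lstsq(A,o2-o1,rcond=None)[0]
    a=o1+t[0]*d1;b=o2+t[1]*d2; return (a+b)/2,np.linalg.norm(a-b)
TH=-np.arctan(.0574/.99835); X0=.5686
ux=np.array([np.cos(TH),np.sin(TH)]); uy=np.array([-np.sin(TH),np.cos(TH)])
def tray(p): q=np.array(p[:2])-[X0,0]; return np.array([q@ux,q@uy])
E
python3 - <<'E'
from h import *
np.set_printoptions(precision=4,suppress=True)
t=snap('top'); s=snap('scene')
def white(c,box,dmax=25):
    im=c['img'].astype(int); m=(im.min(2)>100)&(im.max(2)-im.min(2)<dmax)&(im[...,2]>=im[...,0]-5)
    return m
# fence top line in top view: brightest rows
im=t['img'].astype(int); W=[]
for u in list(range(330,392,3))+list(range(232,250,3)):
    col=im[160:192,u].sum(1)-300; g=np.clip(col-0,0,None)*(im[160:192,u,0]-im[160:192,u,2]<14); 
    v=np.arange(160,192)[g>60]
    if len(v): W.append((u,v.min(),v.max(),*tray(onz(t,u,v.min()-.5,.036)),*tray(onz(t,u,v.max()+.5,.036))))
print(np.array(W)[::4])
# caps via top: brightness in windows
def cap(c,box):
    x0,y0,x1,y1=box; g=c['img'].astype(int)[y0:y1,x0:x1]; m=((g.min(2)>100)&(g[...,0]-g[...,2]<10)).astype(np.uint8)
    n,l,st,ce=cv2.connectedComponentsWithStats(m); i=1+np.argmax(st[1:,4]); return ce[i]+[x0,y0],st[i]
tb=[(252,175,267,188),(270,176,285,189),(290,177,305,190),(313,178,328,191)]
sb=[(312,224,332,244),(294,230,313,250),(275,235,293,255),(252,241,272,261)]
for a,b in zip(tb,sb):
    p,st=cap(t,a); q,st2=cap(s,b); P,e=tri(t,p,s,q); print('cap',p,st[2:],q,st2[2:],P,e,'tray top',tray(onz(t,*p,.074))*1e3,'scene',tray(onz(s,*q,.074))*1e3)
# tray low edge from scene
i2=s['img'].astype(int)
cv2.imwrite('pics/crop2.png',cv2.resize(s['img'][150:310,165:405,::-1],(780,520),interpolation=cv2.INTER_CUBIC))
# post
g=im[...,0]; m=(im.max(2)<60)&(im.min(2)>=12)
for k in blobs(m,(184,244,206,262),20): r=cv2.minAreaRect(k); mm=cv2.moments(k); p=(mm['m10']/mm['m00'],mm['m01']/mm['m00']); print('post top',r,p,onz(t,*p,.09),'base?',onz(t,*p,.04))
print(i2[150:190:1,332:352,0])
E
```

```text
[[330.     178.     179.       0.0383  -0.1016   0.0327  -0.1018]
 [342.     178.     180.       0.0405  -0.1339   0.0321  -0.1342]
 [354.     179.     180.       0.0398  -0.1663   0.0343  -0.1665]
 [366.     180.     181.       0.0392  -0.1987   0.0337  -0.1988]
 [378.     181.     182.       0.0386  -0.231    0.0331  -0.2312]
 [390.     181.     183.       0.0408  -0.2632   0.0325  -0.2634]
 [241.     172.     173.       0.0388   0.1398   0.0332   0.1393]]
cap [259.4722 180.5   ] [10 10 72] [321.5882 226.7059] [12  6 17] [0.5777 0.0849 0.0848] 0.0012672671419559115 tray top [ 6.8943 85.3987] scene [-2.7133 89.9998]
cap [277.3919 182.473 ] [10 10 74] [301.7 230.7] [ 9  4 10] [0.5714 0.0357 0.0863] 0.004313271167205832 tray top [ 4.736  38.1653] scene [-7.8688 37.458 ]
cap [297.6133 183.76  ] [10 10 75] [282.2632 236.2632] [10  5 19] [ 0.5686 -0.0163  0.087 ] 0.0032225634837609357 tray top [  4.8386 -14.8627] scene [ -8.0304 -14.6609]
cap [320.4366 184.2817] [10 10 71] [259.5882 243.7647] [11  5 17] [ 0.5679 -0.0754  0.087 ] 0.003295124827264196 tray top [  7.4641 -74.4859] scene [ -
[... 2855 characters left out ...]
  80 101
  139 157]
 [ 54  55  57  56  62  66  65  62  58  58  58  56  56  64  77  97 125 142
  157 162]
 [ 54  55  56  55  57  61  59  59  57  56  57  62  76  96 124 138 155 163
  166 165]
 [ 59  56  53  55  57  58  57  58  58  59  69  90 120 139 156 162 165 167
  167 167]
 [ 78  60  53  55  58  58  57  57  64  82 105 129 152 162 165 166 167 165
  165 163]
 [116  77  61  55  56  58  61  73  95 126 142 155 163 165 165 164 164 165
  163 163]
 [143 116  85  61  57  62  89 116 138 155 160 164 164 163 162 162 162 165
  164 161]
 [158 146 120  87  81  97 127 149 160 165 164 163 162 162 161 162 161 162
  159 160]
 [160 158 145 128 128 137 152 161 165 164 162 160 161 161 161 162 160 159
  158 159]]
```

View pics/crop2.png

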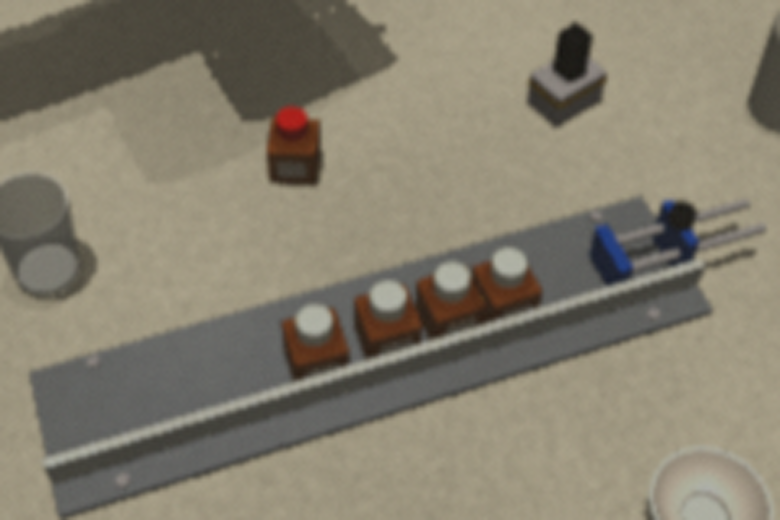

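Run:
```python
from h import *
np.set_printoptions(precision=4,suppress=True)
s=snap('scene'); t=snap('top')
f=lambda a,b:(165+(a+.5)/3.25-.5,150+(b+.5)/3.25-.5)
g=lambda a,b:(170+(a+.5)/3.25-.5,145+(b+.5)/3.25-.5)
for n,c,k,a,b,z in [('low-L',s,f,33,372,.008),('low-R',s,f,640,197,.008),('out-L',s,f,62,515,0),('out-R',s,f,710,312,0),('fence-L',s,f,48,462,.036),('fence-R',s,f,700,265,.036),
  ('low-L',t,g,737,247,0),('low-R',t,g,95,206,0),('up-L',t,g,741,99,.008),('up-R',t,g,108,60,.008),('fenceout-L',t,g,745,119,.036),('fenceout-R',t,g,110,80,.036),('fencein-L',t,g,745,130,.036),
  ('plateface top R',t,g,188,94,.049),('plateface bot',t,g,185,154,.049),('plate s top',s,f,632,272,.049),('plate s top2',s,f,603,227,.049),
  ('bracket s',s,f,663,203,.058)]:
    P=onz(c,*k(a,b),z); print(n,P,tray(P)*1e3)
# post triangulation, top center
for p,q in [((193.0,252.9),(340.8,159.8))]: print(tri(t,p,s,q), onz(s,*q,.09),onz(t,*p,.09))
# block top corners scene
for a,b in [(530,82),(558,108),(605,70),(580,48)]: print(onz(s,*f(a,b),.04))
```

```text
low-L [ 0.4911 -0.2823  0.008 ] [ -61.2162 -286.299 ]
low-R [0.5209 0.2501 0.008 ] [-61.9323 246.9396]
out-L [ 0.6135 -0.2905  0.    ] [  61.4592 -287.4705]
out-R [0.6454 0.2456 0.    ] [ 62.5707 249.5733]
fence-L [ 0.5885 -0.2876  0.036 ] [  36.3471 -285.9514]
fence-R [0.6204 0.2429 0.036 ] [ 37.7803 245.4646]
low-L [ 0.4911 -0.2867  0.    ] [ -60.9092 -290.6697]
low-R [0.5206 0.2532 0.    ] [-62.4677 250.0526]
up-L [ 0.6175 -0.2929  0.008 ] [  65.6101 -289.6083]
up-R [0.6466 0.2464 0.008 ] [ 63.7378 250.4992]
fenceout-L [ 0.5923 -0.289   0.036 ] [  40.2854 -287.1497]
fenceout-R [0.6206 0.2393 0.036 ] [ 38.2221 241.8934]
fencein-L [ 0.5829 -0.2886  0.036 ] [  30.8602 -287.3393]
plateface top R [0.6055 0.1722 0.049 ] [ 26.9288 174.0586]
plateface bot [0.5545 0.173  0.049 ] [-23.9948 171.9111]
plate s top [0.6123 0.181  0.049 ] [ 33.2112 183.2534]
plate s top2 [0.5633 0.182  0.049 ] [-15.7507 181.4309]
bracket s [0.5661 0.2359 0.058 ] [-16.0809 235.3389]
(array([0.3856, 0.2459, 0.0895]), np.float64(0.003271836629719053)) [0.3857 0.2439 0.09  ] [0.3862 0.2474 0.09  ]
[0.3839 0.2078 0.04  ]
[0.4228 0.2161 0.04  ]
[0.3967 0.2794 0.04  ]
[0.362 0.272 0.04 ]
```

```bash
cat >> h.py <<'E'
from scipy.spatial.transform import Rotation as R
import json
def cur():
    o=ctrl.get_obs(); w,x,y,z=o['eef_rot']; M=R.from_quat([x,y,z,w]).as_matrix()
    return o,np.array(o['eef_pos']),np.degrees(np.arctan2(M[1,0],M[0,0])),M
def plan(wps,step=5.5,p=None,a=None,rs=10.):
    """wps: (x,y,z,yaw of tool x in deg); prints rows"""
    o,p0,a0,_=cur(); p=p0 if p is None else np.array(p); a=a0 if a is None else a; rows=[]
    for w in wps:
        d=np.array(w[:3])-p; da=(w[3]-a+180)%360-180
        n=int(max(np.ceil(np.linalg.norm(d)*100/step),np.ceil(abs(da)/rs),1))
        for i in range(n):
            A=np.radians(a); v=d/n
            # tool x=(cosA,sinA), tool y=(sinA,-cosA), z down
            rows.append(dict(x=round(100*(v[0]*np.cos(A)+v[1]*np.sin(A)),2),y=round(100*(v[0]*np.sin(A)-v[1]*np.cos(A)),2),z=round(-100*v[2],2),roll=round(-da/n,2))); a+=da/n
        p=np.array(w[:3])
    for i in range(0,len(rows),5): print(json.dumps(rows[i:i+5]))
E
python3 - <<'E'
from h import *
print(cur()[1:3]); plan([(.42,-.17,.405,-30),(.386,.246,.31,16)])
E
```

```text
(array([ 0.18186278, -0.54545198,  0.40454244]), np.float64(-71.56579266531521))
[{"x": -3.12, "y": -3.83, "z": -0.01, "roll": -4.62}, {"x": -2.8, "y": -4.07, "z": -0.01, "roll": -4.62}, {"x": -2.47, "y": -4.28, "z": -0.01, "roll": -4.62}, {"x": -2.11, "y": -4.47, "z": -0.01, "roll": -4.62}, {"x": -1.75, "y": -4.62, "z": -0.01, "roll": -4.62}]
[{"x": -1.37, "y": -4.75, "z": -0.01, "roll": -4.62}, {"x": -0.98, "y": -4.84, "z": -0.01, "roll": -4.62}, {"x": -0.59, "y": -4.9, "z": -0.01, "roll": -4.62}, {"x": -0.19, "y": -4.94, "z": -0.01, "roll": -4.62}, {"x": -2.97, "y": -4.29, "z": 1.19, "roll": -5.75}]
[{"x": -2.52, "y": -4.57, "z": 1.19, "roll": -5.75}, {"x": -2.05, "y": -4.8, "z": 1.19, "roll": -5.75}, {"x": -1.56, "y": -4.98, "z": 1.19, "roll": -5.75}, {"x": -1.06, "y": -5.11, "z": 1.19, "roll": -5.75}, {"x": -0.54, "y": -5.19, "z": 1.19, "roll": -5.75}]
[{"x": -0.02, "y": -5.22, "z": 1.19, "roll": -5.75}, {"x": 0.51, "y": -5.19, "z": 1.19, "roll": -5.75}]
```

Emit:
move_arm([
  {"gripper": 100, "x": -3.1, "y": -3.8, "z": 0, "roll": -4.6},
  {"gripper": 100, "x": -2.8, "y": -4.1, "z": 0, "roll": -4.6},
  {"gripper": 100, "x": -2.5, "y": -4.3, "z": 0, "roll": -4.6},
  {"gripper": 100, "x": -2.1, "y": -4.5, "z": 0, "roll": -4.6},
  {"gripper": 100, "x": -1.7, "y": -4.6, "z": 0, "roll": -4.6},
])

```text
time_s: 1.02
eef_pos: [0.3155, -0.3358, 0.4049]
eef_rot: [0.0, 0.912, -0.41, 0.0]
wrist_force: [0.4, -0.0, 0.1]
opening: 1.004
```

Emit:
move_arm([
  {"gripper": 100, "x": -1.4, "y": -4.7, "z": 0, "roll": -4.6},
  {"gripper": 100, "x": -1.0, "y": -4.8, "z": 0, "roll": -4.6},
  {"gripper": 100, "x": -0.6, "y": -4.9, "z": 0, "roll": -4.6},
  {"gripper": 100, "x": -0.2, "y": -4.9, "z": 0, "roll": -4.6},
  {"gripper": 100, "x": -3.0, "y": -4.3, "z": 1.0, "roll": -5.7},
])

```text
time_s: 1.65
eef_pos: [0.4167, -0.1177, 0.3956]
eef_rot: [0.0, 0.978, -0.21, 0.001]
wrist_force: [0.5, 1.7, 0.2]
opening: 0.997
```

Emit:
move_arm([
  {"gripper": 100, "x": -2.5, "y": -4.6, "z": 1.0, "roll": -5.7},
  {"gripper": 100, "x": -2.0, "y": -4.8, "z": 1.0, "roll": -5.7},
  {"gripper": 100, "x": -1.6, "y": -5.0, "z": 1.0, "roll": -5.7},
  {"gripper": 100, "x": -1.1, "y": -5.1, "z": 1.0, "roll": -5.7},
  {"gripper": 100, "x": -0.5, "y": -5.2, "z": 1.0, "roll": -5.7},
])

```text
time_s: 2.28
eef_pos: [0.3956, 0.1434, 0.3448]
eef_rot: [-0.0, 0.999, 0.037, 0.001]
wrist_force: [1.0, -0.1, 0.1]
opening: 0.998
```

Run:
```python
from h import *
o,p,a,M=cur(); print(o['time_s'],p,a,o['q'],o['wrist_force'])
plan([(.386,.246,.31,16)])
```

```text
2.275 [0.3956226  0.14342841 0.34481339] 4.218215665981834 [ 6.40903151e-02 -1.12465124e-01  2.03718906e+00 -3.14229280e-05
  1.21551345e+00 -9.52049745e-03] [ 1.03154776 -0.06917971  0.11565684]
[{"x": -0.1, "y": -5.15, "z": 1.74, "roll": -5.89}, {"x": 0.43, "y": -5.13, "z": 1.74, "roll": -5.89}]
```

Emit:
move_arm([
  {"gripper": 100, "x": -0.1, "y": -5.1, "z": 1.0, "roll": -5.9},
  {"gripper": 100, "x": 0.4, "y": -5.1, "z": 1.0, "roll": -5.9},
  {"gripper": 100},
])

```text
validation failed for argument at $.mo...
```

Run:
```python
from h import *
o,p,a,M=cur(); print(o['time_s'],p,a,M[:,2])
t=snap('top'); s=snap('scene')
A=cv2.resize(t['img'][215:285,155:245,::-1],(400,311),interpolation=cv2.INTER_CUBIC)
B=cv2.resize(s['img'][120:210,290:390,::-1],(346,311),interpolation=cv2.INTER_CUBIC)
cv2.imwrite('pics/g1.png',np.hstack([A,B]))
```

```text
2.275 [0.3956226  0.14342841 0.34481339] 4.218215665981834 [ 1.35437497e-03  5.74002468e-05 -9.99999081e-01]
```

View pics/g1.png

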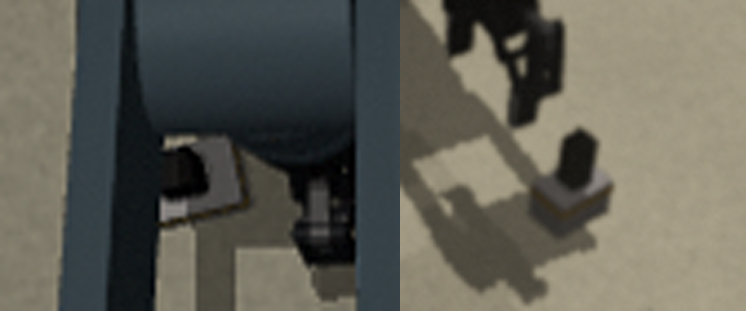

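The move was refused because a row needs every field. The picture shows the gripper still about 10 cm short of the block, and the post at about (578, 160) in the right pane. I'll resend it complete.

Emit:
move_arm([
  {"gripper": 100, "x": -0.1, "y": -5.1, "z": 1.0, "roll": -5.9},
  {"gripper": 100, "x": 0.4, "y": -5.1, "z": 1.0, "roll": -5.9},
  {"gripper": 100, "x": 0, "y": 0, "z": 0, "roll": 0},
])

```text
time_s: 2.75
eef_pos: [0.3859, 0.2453, 0.3242]
eef_rot: [-0.0, 0.99, 0.14, -0.001]
wrist_force: [-0.1, 0.6, 0.0]
opening: 0.999
```

Run:
```python
from h import *
o,p,a,M=cur(); print(o['time_s'],p,a,M[:,2])
s=snap('scene')
# expected: post corners drawn from tool pose
im=s['img'][:,:,::-1].copy()
g=p+M[:,2]*.155
k=6; B=cv2.resize(im[100:190,290:400],None,fx=k,fy=k,interpolation=cv2.INTER_CUBIC)
for z in (.09,.04):
    for sx,sy in((1,1),(1,-1),(-1,1),(-1,-1)):
        q=np.r_[(p+M[:,0]*.012*sx+M[:,1]*.012*sy+M[:,2]*(p[2]-z))[:2],z]; u,v=proj(s,q); cv2.circle(B,(int((u-290+.5)*k),int((v-100+.5)*k)),3,(0,0,255),-1)
for sx,sy in((1,1),(1,-1),(-1,1),(-1,-1)):
    q=np.r_[(p+M[:,0]*.021*sx+M[:,1]*.03*sy)[:2],.04]; u,v=proj(s,q); cv2.circle(B,(int((u-290+.5)*k),int((v-100+.5)*k)),3,(0,255,0),-1)
cv2.imwrite('pics/g2.png',B)
```

```text
2.75 [0.38588028 0.24531091 0.32415549] 16.080760237906365 [-1.13659394e-03 -5.30130027e-05 -9.99999353e-01]
```

View pics/g2.png

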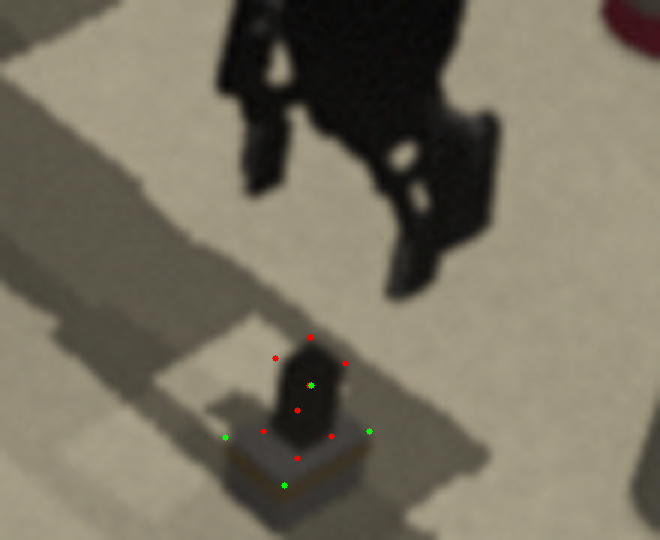

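The picture shows the projected post and block corners within 1–2 px of the real ones, and the yaw fits. I'll descend and grip.

Emit:
move_arm([
  {"gripper": 100, "x": 0.05, "y": -0.1, "z": 4.0, "roll": 0},
  {"gripper": 100, "x": 0, "y": 0, "z": 4.0, "roll": 0},
  {"gripper": 100, "x": 0, "y": 0, "z": 1.9, "roll": 0},
  {"gripper": 20, "x": 0, "y": 0, "z": 0, "roll": 0},
  {"gripper": 10, "x": 0, "y": 0, "z": 0, "roll": 0},
])

```text
time_s: 3.42
eef_pos: [0.3877, 0.244, 0.2268]
eef_rot: [-0.0, 0.991, 0.137, 0.001]
wrist_force: [0.2, 0.1, 0.5]
opening: 0.604
```

Emit:
move_arm([
  {"gripper": 0, "x": 0, "y": 0, "z": 0, "roll": 0},
  {"gripper": 0, "x": 0, "y": 0, "z": 0, "roll": 0},
  {"gripper": 0, "x": 0, "y": 0, "z": 0, "roll": 0},
  {"gripper": 0, "x": 0, "y": 0, "z": 0, "roll": 0},
])

```text
time_s: 3.92
eef_pos: [0.3874, 0.2447, 0.2269]
eef_rot: [0.0, 0.99, 0.138, 0.001]
wrist_force: [-1.7, -1.1, 5.9]
opening: 0.272
```

Emit:
move_arm([
  {"gripper": 0, "x": 0, "y": 0, "z": -1.5, "roll": 0},
  {"gripper": 0, "x": 0, "y": 0, "z": -4.5, "roll": 0},
  {"gripper": 0, "x": 0, "y": 0, "z": -5.0, "roll": 0},
  {"gripper": 0, "x": 0, "y": 0, "z": 0, "roll": 0},
])

```text
time_s: 4.42
eef_pos: [0.3881, 0.2452, 0.3406]
eef_rot: [-0.001, 0.99, 0.138, 0.005]
wrist_force: [0.1, 0.3, -1.2]
opening: 0.275
```

Run:
```python
from h import *
o,p,a,M=cur(); print(o['time_s'],p,a,M[:,2],o['wrist_force'],o['opening'])
q=np.array([X0,0])+.0025*ux-.142*uy; print(q)
plan([(q[0],q[1],.335,np.degrees(TH))],step=4.5)
```

```text
4.425 [0.38813114 0.24520944 0.34060633] 15.858639986333847 [ 0.00903125  0.00292366 -0.99995494] [ 0.13714019  0.31914759 -1.1951486 ] 0.27487027192040403
[ 0.56294507 -0.14190938]
[{"x": 0.62, "y": 4.2, "z": 0.06, "roll": 1.91}, {"x": 0.76, "y": 4.18, "z": 0.06, "roll": 1.91}, {"x": 0.9, "y": 4.15, "z": 0.06, "roll": 1.91}, {"x": 1.04, "y": 4.12, "z": 0.06, "roll": 1.91}, {"x": 1.18, "y": 4.08, "z": 0.06, "roll": 1.91}]
[{"x": 1.31, "y": 4.04, "z": 0.06, "roll": 1.91}, {"x": 1.45, "y": 3.99, "z": 0.06, "roll": 1.91}, {"x": 1.58, "y": 3.94, "z": 0.06, "roll": 1.91}, {"x": 1.71, "y": 3.89, "z": 0.06, "roll": 1.91}, {"x": 1.84, "y": 3.83, "z": 0.06, "roll": 1.91}]
```

Emit:
move_arm([
  {"gripper": 0, "x": 0.6, "y": 4.2, "z": 0, "roll": 1.9},
  {"gripper": 0, "x": 0.8, "y": 4.2, "z": 0, "roll": 1.9},
  {"gripper": 0, "x": 0.9, "y": 4.15, "z": 0, "roll": 1.9},
  {"gripper": 0, "x": 1.05, "y": 4.1, "z": 0, "roll": 1.9},
  {"gripper": 0, "x": 1.2, "y": 4.1, "z": 0, "roll": 1.9},
])

```text
time_s: 5.05
eef_pos: [0.4744, 0.0497, 0.3347]
eef_rot: [-0.0, 0.998, 0.055, -0.001]
wrist_force: [0.5, 0.4, -1.4]
opening: 0.275
```

Emit:
move_arm([
  {"gripper": 0, "x": 1.3, "y": 4.0, "z": 0, "roll": 1.9},
  {"gripper": 0, "x": 1.45, "y": 4.0, "z": 0, "roll": 1.9},
  {"gripper": 0, "x": 1.6, "y": 3.95, "z": 0, "roll": 1.9},
  {"gripper": 0, "x": 1.7, "y": 3.9, "z": 0, "roll": 1.9},
  {"gripper": 0, "x": 1.8, "y": 3.8, "z": 0, "roll": 1.9},
])

```text
time_s: 5.68
eef_pos: [0.5617, -0.1432, 0.3344]
eef_rot: [-0.001, 1.0, -0.028, -0.001]
wrist_force: [0.7, -0.9, -1.4]
opening: 0.274
```

Emit:
move_arm([
  {"gripper": 0, "x": 0, "y": 0, "z": 0, "roll": 0},
  {"gripper": 0, "x": 0, "y": 0, "z": 0, "roll": 0},
])

```text
time_s: 5.92
eef_pos: [0.5612, -0.1417, 0.3344]
eef_rot: [-0.001, 1.0, -0.028, -0.001]
wrist_force: [0.1, 0.9, -2.3]
opening: 0.273
```

Run:
```python
from h import *
np.set_printoptions(precision=4,suppress=True)
o,p,a,M=cur(); print(o['time_s'],p,a,M[:,2],o['wrist_force'],o['torque'],o['opening'],tray(p))
plan([(.5629,-.1419,.255,np.degrees(TH))],step=4)
```

```text
5.925 [ 0.5612 -0.1417  0.3344] -3.1709411944114865 [-0.0024  0.0016 -1.    ] [ 0.1373  0.9497 -2.2805] [-0.0034 -0.0055 -0.0105] 0.2728733747183635 [ 0.0007 -0.1419]
[{"x": 0.09, "y": 0.01, "z": 3.97, "roll": 0.06}, {"x": 0.09, "y": 0.01, "z": 3.97, "roll": 0.06}]
```

Emit:
move_arm([
  {"gripper": 0, "x": 0.1, "y": 0, "z": 4.0, "roll": 0.1},
  {"gripper": 0, "x": 0.1, "y": 0, "z": 4.0, "roll": 0},
  {"gripper": 0, "x": 0, "y": 0, "z": 1.0, "roll": 0},
  {"gripper": 0, "x": 0, "y": 0, "z": 0, "roll": 0},
])

```text
time_s: 6.42
eef_pos: [0.5636, -0.1414, 0.2456]
eef_rot: [-0.0, 1.0, -0.028, -0.001]
wrist_force: [-0.8, 0.2, -1.7]
opening: 0.274
```

Run:
```python
from h import *
np.set_printoptions(precision=4,suppress=True)
o,p,a,M=cur(); print(o['time_s'],p,a,M[:,2],o['wrist_force'],o['torque'],o['opening'],tray(p))
s=snap('scene'); B=cv2.resize(s['img'][190:300,170:345,::-1],(790,497),interpolation=cv2.INTER_CUBIC); cv2.imwrite('pics/p1.png',B)
```

```text
6.425 [ 0.5636 -0.1414  0.2456] -3.2034200348659723 [-0.0012  0.0007 -1.    ] [-0.8265  0.1538 -1.6902] [-0.0652 -0.0319  0.0197] 0.2738148004483736 [ 0.0031 -0.1415]
```

View pics/p1.png

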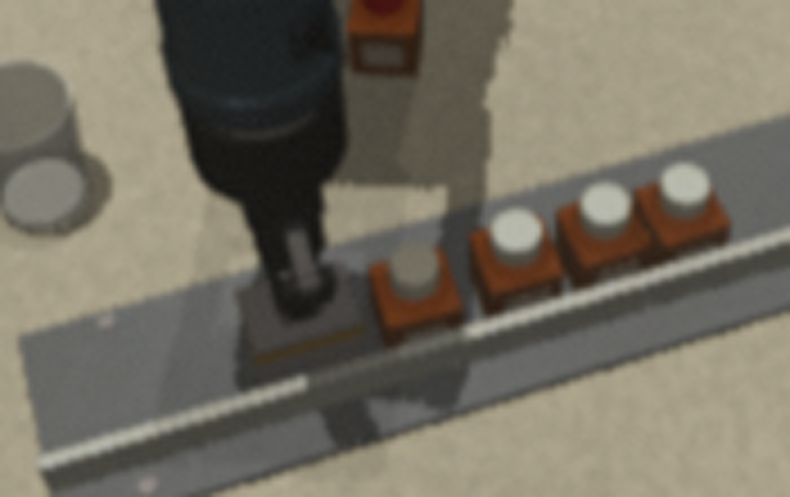

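The block hovers in the lane, square and a little behind jar4. Its top face is at about (300, 310), and the row's bottles start at (415, 295). I'll lower it gently.

Emit:
move_arm([
  {"gripper": 0, "x": 0, "y": 0, "z": 0.7, "roll": 0},
  {"gripper": 0, "x": 0, "y": 0, "z": 0.15, "roll": 0},
  {"gripper": 0, "x": 0, "y": 0, "z": 0, "roll": 0},
])

```text
time_s: 6.85
eef_pos: [0.5639, -0.1423, 0.2375]
eef_rot: [0.0, 1.0, -0.029, 0.0]
wrist_force: [0.4, 0.1, -1.9]
opening: 0.274
```

Emit:
move_arm([
  {"gripper": 0, "x": 0, "y": 0, "z": 0.1, "roll": 0},
  {"gripper": 0, "x": 0, "y": 0, "z": 0, "roll": 0},
])

```text
time_s: 7.1
eef_pos: [0.5639, -0.1423, 0.2362]
eef_rot: [-0.0, 1.0, -0.028, 0.0]
wrist_force: [0.4, 0.6, -1.4]
opening: 0.27
```

Emit:
move_arm([
  {"gripper": 0, "x": 0, "y": 0, "z": 0.1, "roll": 0},
  {"gripper": 0, "x": 0, "y": 0, "z": 0, "roll": 0},
])

```text
time_s: 7.35
eef_pos: [0.5638, -0.1422, 0.2351]
eef_rot: [-0.0, 1.0, -0.028, -0.0]
wrist_force: [-0.4, 0.9, -1.9]
opening: 0.271
```

Emit:
move_arm([
  {"gripper": 0, "x": 0, "y": 0, "z": 0.05, "roll": 0},
  {"gripper": 0, "x": 0, "y": 0, "z": 0, "roll": 0},
])

```text
time_s: 7.6
eef_pos: [0.5639, -0.1423, 0.235]
eef_rot: [0.0, 1.0, -0.028, -0.0]
wrist_force: [-2.4, 0.4, 2.4]
opening: 0.273
```

Emit:
move_arm([
  {"gripper": 0, "x": 0, "y": 0, "z": 0.05, "roll": 0},
  {"gripper": 0, "x": 0, "y": 0, "z": 0, "roll": 0},
])

```text
time_s: 7.85
eef_pos: [0.5639, -0.1422, 0.235]
eef_rot: [0.0, 1.0, -0.028, -0.0]
wrist_force: [-3.6, 1.6, 6.9]
opening: 0.274
```

Emit:
move_arm([
  {"gripper": 0, "x": 0, "y": 0, "z": 0.05, "roll": 0},
  {"gripper": 0, "x": 0, "y": 0, "z": 0, "roll": 0},
])

```text
time_s: 8.1
eef_pos: [0.564, -0.1422, 0.235]
eef_rot: [0.0, 1.0, -0.028, -0.0]
wrist_force: [-5.4, 3.0, 10.1]
opening: 0.274
```

Emit:
move_arm([
  {"gripper": 0, "x": 0, "y": 0, "z": -0.13, "roll": 0},
  {"gripper": 0, "x": 0, "y": -0.3, "z": 0, "roll": 0},
  {"gripper": 0, "x": 0, "y": -0.5, "z": 0, "roll": 0},
  {"gripper": 0, "x": 0, "y": -0.5, "z": 0, "roll": 0},
  {"gripper": 0, "x": 0, "y": -0.5, "z": 0, "roll": 0},
])

```text
time_s: 8.72
eef_pos: [0.565, -0.124, 0.2351]
eef_rot: [0.0, 1.0, -0.028, 0.0]
wrist_force: [-0.7, -0.5, -0.8]
opening: 0.276
```

```bash
cat > st.py <<'E'
from h import *
np.set_printoptions(precision=4,suppress=True)
o,p,a,M=cur(); f=np.array(o['wrist_force']); print(o['time_s'],'tray',tray(p)*1e3,'z',p[2],'yaw rel',a-np.degrees(TH),'F tray',f[:2]@ux,f[:2]@uy,f[2],'T',o['torque'],o['opening'])
E
python3 st.py
```

```text
8.725 tray [   3.5284 -123.9792] z 0.2350756862533876 yaw rel 0.032990154206746336 F tray -0.6226170516553953 -0.5492226128134464 -0.8050748438850837 T [-0.2122 -0.0083 -0.0347] 0.275978099391085
```

Emit:
move_arm([
  {"gripper": 0, "x": 0, "y": -0.5, "z": 0, "roll": 0},
  {"gripper": 0, "x": 0, "y": -0.5, "z": 0, "roll": 0},
  {"gripper": 0, "x": 0, "y": -0.5, "z": 0, "roll": 0},
  {"gripper": 0, "x": 0, "y": -0.5, "z": 0, "roll": 0},
  {"gripper": 0, "x": 0, "y": -0.5, "z": 0, "roll": 0},
])

```text
time_s: 9.35
eef_pos: [0.5664, -0.0992, 0.2351]
eef_rot: [0.0, 1.0, -0.028, 0.0]
wrist_force: [0.5, -2.2, -1.6]
opening: 0.276
```

Emit:
move_arm([
  {"gripper": 0, "x": 0, "y": -0.5, "z": 0, "roll": 0},
  {"gripper": 0, "x": 0, "y": -0.5, "z": 0, "roll": 0},
  {"gripper": 0, "x": 0, "y": -0.5, "z": 0, "roll": 0},
  {"gripper": 0, "x": 0, "y": -0.5, "z": 0, "roll": 0},
  {"gripper": 0, "x": 0, "y": -0.5, "z": 0, "roll": 0},
])

```text
time_s: 9.98
eef_pos: [0.5678, -0.074, 0.235]
eef_rot: [0.0, 1.0, -0.028, 0.0]
wrist_force: [0.4, -4.7, 1.0]
opening: 0.278
```

```bash
python3 st.py
python3 - <<'E'
from h import *
s=snap('scene'); B=cv2.resize(s['img'][180:280,220:400,::-1],(790,439),interpolation=cv2.INTER_CUBIC); cv2.imwrite('pics/p2.png',B)
E
```

```text
9.975 tray [  3.4159 -73.9713] z 0.2350288639048315 yaw rel 0.0315288858375431 F tray 0.7002906634149026 -4.667268506693984 0.9756776976976107 T [-0.8065  0.0421 -0.0627] 0.27797567466201456
```

View pics/p2.png

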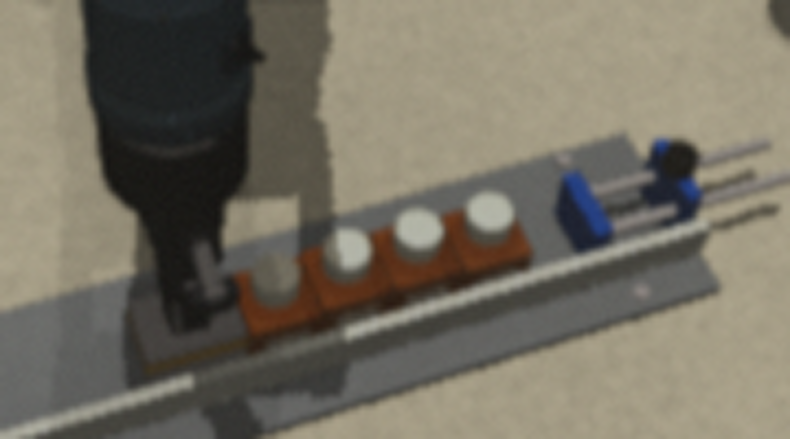

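The row has closed up and is straight (caps from (277, 278) to (491, 215)), with roughly 30 mm left to the blue plate. I'll slow down from here.

Emit:
move_arm([
  {"gripper": 0, "x": 0, "y": -0.4, "z": 0, "roll": 0},
  {"gripper": 0, "x": 0, "y": -0.4, "z": 0, "roll": 0},
  {"gripper": 0, "x": 0, "y": -0.4, "z": 0, "roll": 0},
  {"gripper": 0, "x": 0, "y": -0.4, "z": 0, "roll": 0},
  {"gripper": 0, "x": 0, "y": -0.2, "z": 0, "roll": 0},
])

```text
time_s: 10.65
eef_pos: [0.5688, -0.0561, 0.235]
eef_rot: [0.0, 1.0, -0.028, 0.0]
wrist_force: [-0.4, -5.4, 6.0]
opening: 0.271
```

Emit:
move_arm([
  {"gripper": 0, "x": 0, "y": -0.15, "z": 0, "roll": 0},
  {"gripper": 0, "x": 0, "y": -0.15, "z": 0, "roll": 0},
  {"gripper": 0, "x": 0, "y": -0.1, "z": 0, "roll": 0},
  {"gripper": 0, "x": 0, "y": -0.1, "z": 0, "roll": 0},
])

```text
time_s: 11.15
eef_pos: [0.5691, -0.0514, 0.2351]
eef_rot: [0.0, 1.0, -0.029, 0.0]
wrist_force: [0.5, -3.3, 0.1]
opening: 0.274
```

Emit:
move_arm([
  {"gripper": 0, "x": 0, "y": -0.1, "z": 0, "roll": 0},
  {"gripper": 0, "x": 0, "y": -0.1, "z": 0, "roll": 0},
  {"gripper": 0, "x": 0, "y": -0.1, "z": 0, "roll": 0},
])

```text
time_s: 11.52
eef_pos: [0.5692, -0.0484, 0.235]
eef_rot: [0.0, 1.0, -0.029, 0.0]
wrist_force: [0.1, -2.6, 1.1]
opening: 0.272
```

```bash
python3 st.py
python3 - <<'E'
from h import *
s=snap('scene'); t=snap('top')
g=s['img'][190:250,310:375].astype(int)
B=np.hstack([cv2.resize(s['img'][185:265,255:375,::-1],(480,320),interpolation=cv2.INTER_CUBIC),cv2.resize(t['img'][155:215,190:250,::-1],(320,320),interpolation=cv2.INTER_CUBIC)]); cv2.imwrite('pics/p3.png',B)
E
```

```text
11.525 tray [  3.4121 -48.2624] z 0.23501931550790084 yaw rel 0.023378083028333663 F tray 0.2690638084433603 -2.61408857079683 1.1460467357275645 T [-0.5874 -0.0687 -0.0338] 0.272401670176061
```

View pics/p3.png

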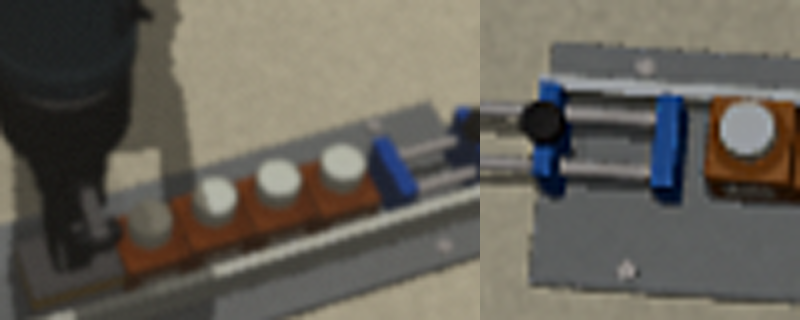

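About 10 mm remains between jar1 and the plate; in the right pane, the plate edge is at 682 and the jar edge at 707. I'll approach in small steps.

Emit:
move_arm([
  {"gripper": 0, "x": 0, "y": -0.15, "z": 0, "roll": 0},
  {"gripper": 0, "x": 0, "y": -0.15, "z": 0, "roll": 0},
  {"gripper": 0, "x": 0, "y": -0.15, "z": 0, "roll": 0},
  {"gripper": 0, "x": 0, "y": -0.1, "z": 0, "roll": 0},
])

```text
time_s: 12.12
eef_pos: [0.5695, -0.0428, 0.235]
eef_rot: [0.0, 1.0, -0.028, 0.0]
wrist_force: [-1.0, -5.8, 4.5]
opening: 0.278
```

Emit:
move_arm([
  {"gripper": 0, "x": 0, "y": -0.07, "z": 0, "roll": 0},
  {"gripper": 0, "x": 0, "y": -0.07, "z": 0, "roll": 0},
  {"gripper": 0, "x": 0, "y": -0.06, "z": 0, "roll": 0},
])

```text
time_s: 12.5
eef_pos: [0.5697, -0.0409, 0.235]
eef_rot: [0.0, 1.0, -0.028, 0.0]
wrist_force: [-1.3, -6.0, 4.6]
opening: 0.275
```

Emit:
move_arm([
  {"gripper": 0, "x": 0, "y": -0.05, "z": 0, "roll": 0},
  {"gripper": 0, "x": 0, "y": -0.05, "z": 0, "roll": 0},
])

```text
time_s: 12.75
eef_pos: [0.5697, -0.0399, 0.235]
eef_rot: [0.0, 1.0, -0.028, 0.0]
wrist_force: [-1.0, -4.0, 0.5]
opening: 0.274
```

Emit:
move_arm([
  {"gripper": 0, "x": 0, "y": -0.06, "z": -0.02, "roll": 0},
  {"gripper": 0, "x": 0, "y": -0.06, "z": 0, "roll": 0},
  {"gripper": 0, "x": 0, "y": -0.06, "z": 0, "roll": 0},
])

```text
time_s: 13.12
eef_pos: [0.5697, -0.038, 0.2351]
eef_rot: [-0.0, 1.0, -0.028, -0.0]
wrist_force: [-0.6, -5.0, 2.1]
opening: 0.275
```

Emit:
move_arm([
  {"gripper": 0, "x": 0, "y": -0.06, "z": 0, "roll": 0},
  {"gripper": 0, "x": 0, "y": -0.06, "z": 0, "roll": 0},
])

```text
time_s: 13.38
eef_pos: [0.5698, -0.0368, 0.2351]
eef_rot: [-0.0, 1.0, -0.028, -0.0]
wrist_force: [0.7, -3.2, -0.2]
opening: 0.272
```

Emit:
move_arm([
  {"gripper": 0, "x": 0, "y": -0.06, "z": 0, "roll": 0},
  {"gripper": 0, "x": 0, "y": -0.06, "z": 0, "roll": 0},
])

```text
time_s: 13.62
eef_pos: [0.5698, -0.0356, 0.2351]
eef_rot: [-0.0, 1.0, -0.028, -0.0]
wrist_force: [-0.0, -4.6, 0.3]
opening: 0.268
```

Emit:
move_arm([
  {"gripper": 0, "x": 0, "y": -0.06, "z": 0, "roll": 0},
  {"gripper": 0, "x": 0, "y": -0.06, "z": 0, "roll": 0},
])

```text
time_s: 13.88
eef_pos: [0.5699, -0.0344, 0.2351]
eef_rot: [-0.0, 1.0, -0.028, -0.0]
wrist_force: [0.3, -2.9, -1.9]
opening: 0.274
```

Emit:
move_arm([
  {"gripper": 0, "x": 0, "y": -0.05, "z": 0, "roll": 0},
  {"gripper": 0, "x": 0, "y": -0.05, "z": 0, "roll": 0},
])

```text
time_s: 14.12
eef_pos: [0.57, -0.0336, 0.2351]
eef_rot: [0.0, 1.0, -0.028, -0.0]
wrist_force: [-0.7, -5.4, -1.1]
opening: 0.274
```

Emit:
move_arm([
  {"gripper": 0, "x": 0, "y": -0.05, "z": 0, "roll": 0},
  {"gripper": 0, "x": 0, "y": -0.05, "z": 0, "roll": 0},
])

```text
time_s: 14.38
eef_pos: [0.5701, -0.0332, 0.2352]
eef_rot: [0.001, 1.0, -0.028, -0.0]
wrist_force: [-0.7, -8.3, -1.3]
opening: 0.275
```

Contact is felt: the force is rising and the motion has stalled. I'll ease up to about 12 N at the wrist, which is roughly 8 N on the stop plus 3–4 N of sliding friction.

Emit:
move_arm([
  {"gripper": 0, "x": 0, "y": -0.05, "z": 0, "roll": 0},
  {"gripper": 0, "x": 0, "y": 0, "z": 0, "roll": 0},
])

```text
time_s: 14.62
eef_pos: [0.5702, -0.0331, 0.2352]
eef_rot: [0.001, 1.0, -0.028, 0.0]
wrist_force: [-1.0, -9.1, -1.3]
opening: 0.272
```

```bash
python3 st.py
```

```text
14.625 tray [  3.4826 -32.9184] z 0.23520526358673138 yaw rel 0.045277527024579545 F tray -0.46270186059903384 -9.129714251473857 -1.3055292835666124 T [-1.7298  0.1512 -0.016 ] 0.27195491449430537
```

Emit:
move_arm([
  {"gripper": 0, "x": 0, "y": -0.05, "z": 0, "roll": 0},
  {"gripper": 0, "x": 0, "y": 0, "z": 0, "roll": 0},
])

```text
time_s: 14.88
eef_pos: [0.5703, -0.0329, 0.2353]
eef_rot: [0.002, 1.0, -0.028, 0.0]
wrist_force: [0.1, -10.7, -1.2]
opening: 0.271
```

Emit:
move_arm([
  {"gripper": 0, "x": 0, "y": -0.03, "z": 0, "roll": 0},
  {"gripper": 0, "x": 0, "y": 0, "z": 0, "roll": 0},
  {"gripper": 0, "x": 0, "y": 0, "z": 0, "roll": 0},
])

```text
time_s: 15.25
eef_pos: [0.5703, -0.0328, 0.2353]
eef_rot: [0.002, 1.0, -0.028, 0.0]
wrist_force: [-0.9, -11.2, -2.4]
opening: 0.273
```

Emit:
move_arm([
  {"gripper": 0, "x": 0, "y": 0, "z": 0, "roll": 0},
  {"gripper": 0, "x": 0, "y": 0, "z": 0, "roll": 0},
  {"gripper": 0, "x": 0, "y": 0, "z": 0, "roll": 0},
  {"gripper": 0, "x": 0, "y": 0, "z": 0, "roll": 0},
  {"gripper": 0, "x": 0, "y": 0, "z": 0, "roll": 0},
])

```text
time_s: 15.88
eef_pos: [0.5703, -0.0328, 0.2353]
eef_rot: [0.002, 1.0, -0.028, 0.0]
wrist_force: [-1.5, -11.8, -2.0]
opening: 0.273
```

Emit:
move_arm([
  {"gripper": 0, "x": 0, "y": 0, "z": 0, "roll": 0},
  {"gripper": 0, "x": 0, "y": 0, "z": 0, "roll": 0},
  {"gripper": 0, "x": 0, "y": 0, "z": 0, "roll": 0},
  {"gripper": 0, "x": 0, "y": 0, "z": 0, "roll": 0},
  {"gripper": 0, "x": 0, "y": 0, "z": 0, "roll": 0},
])

```text
time_s: 16.5
eef_pos: [0.5704, -0.0328, 0.2353]
eef_rot: [0.002, 1.0, -0.028, 0.0]
wrist_force: [-0.2, -11.5, -1.3]
opening: 0.273
```

```bash
python3 st.py
```

```text
16.5 tray [  3.6344 -32.6465] z 0.2353143682903146 yaw rel 0.04208532828680234 F tray 0.45850974517740833 -11.450138191849309 -1.3014183535073893 T [-2.1793  0.1482  0.079 ] 0.27299152989903536
```

Emit:
move_arm([
  {"gripper": 0, "x": 0, "y": 0.1, "z": 0, "roll": 0},
  {"gripper": 0, "x": 0, "y": 0.05, "z": 0, "roll": 0},
  {"gripper": 0, "x": 0, "y": 0, "z": 0, "roll": 0},
])

```text
time_s: 16.88
eef_pos: [0.5702, -0.0334, 0.2351]
eef_rot: [0.001, 1.0, -0.028, 0.0]
wrist_force: [0.2, -7.1, -2.2]
opening: 0.277
```

Emit:
move_arm([
  {"gripper": 0, "x": 0, "y": 0.07, "z": 0, "roll": 0},
  {"gripper": 0, "x": 0, "y": 0, "z": 0.02, "roll": 0},
  {"gripper": 0, "x": 0, "y": 0, "z": 0, "roll": 0},
])

```text
time_s: 17.25
eef_pos: [0.5701, -0.0336, 0.2351]
eef_rot: [0.0, 1.0, -0.028, 0.0]
wrist_force: [0.8, -4.9, -0.7]
opening: 0.274
```

Emit:
move_arm([
  {"gripper": 35, "x": 0, "y": 0, "z": 0, "roll": 0},
  {"gripper": 45, "x": 0, "y": 0, "z": 0, "roll": 0},
  {"gripper": 60, "x": 0, "y": 0, "z": 0, "roll": 0},
  {"gripper": 80, "x": 0, "y": 0, "z": 0, "roll": 0},
  {"gripper": 80, "x": 0, "y": 0, "z": 0, "roll": 0},
])

```text
time_s: 17.88
eef_pos: [0.57, -0.0333, 0.235]
eef_rot: [-0.0, 1.0, -0.028, -0.0]
wrist_force: [-0.7, 0.1, -0.6]
opening: 0.8
```

Emit:
move_arm([
  {"gripper": 80, "x": 0, "y": 0, "z": -0.5, "roll": 0},
  {"gripper": 80, "x": 0, "y": 0, "z": -1.5, "roll": 0},
  {"gripper": 80, "x": 0, "y": 0, "z": -4.0, "roll": 0},
  {"gripper": 80, "x": 0, "y": 0, "z": -5.0, "roll": 0},
  {"gripper": 80, "x": 0, "y": 0, "z": -5.0, "roll": 0},
])

```text
time_s: 18.5
eef_pos: [0.5698, -0.0334, 0.3978]
eef_rot: [0.0, 1.0, -0.028, 0.001]
wrist_force: [0.5, -0.1, -0.3]
opening: 0.801
```

Emit:
move_arm([
  {"gripper": 80, "x": -5.0, "y": 2, "z": 0, "roll": 0},
  {"gripper": 80, "x": -5.0, "y": 2, "z": 0, "roll": 0},
  {"gripper": 80, "x": -5.0, "y": 2, "z": 0, "roll": 0},
  {"gripper": 80, "x": -3.0, "y": 4, "z": 0, "roll": 0},
  {"gripper": 80, "x": 0, "y": 5, "z": 0, "roll": 0},
])

```text
time_s: 19.12
eef_pos: [0.3801, -0.1729, 0.3965]
eef_rot: [0.001, 1.0, -0.028, 0.001]
wrist_force: [1.4, 0.4, 0.0]
opening: 0.801
```

```bash
python3 st.py
python3 - <<'E'
from h import *
s=snap('scene'); t=snap('top')
B=np.vstack([cv2.resize(s['img'][180:270,240:400,::-1],(560,315),interpolation=cv2.INTER_CUBIC),cv2.resize(t['img'][150:230,190:350,::-1],(560,280),interpolation=cv2.INTER_CUBIC)]); cv2.imwrite('pics/f1.png',B)
E
```

```text
19.125 tray [-178.2437 -183.4651] z 0.39648116902036534 yaw rel 0.0725175709247603 F tray 1.3908483018288331 0.49393563346321845 0.016501629288000363 T [ 0.0167 -0.0449  0.0262] 0.8009871518575725
```

View pics/f1.png

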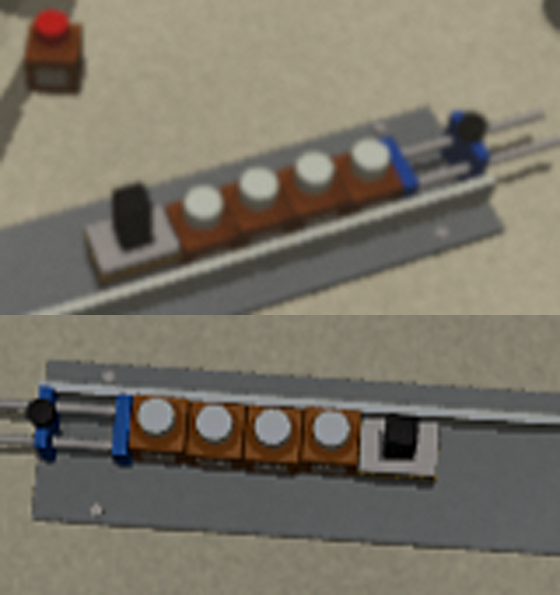

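The final view shows the row tight between the plate (x≈122) and the block (left edge 362 in the lower pane), with the block upright. I'll check the numbers, including that the plate hasn't moved, and then hand in.

Run:
```python
from h import *
np.set_printoptions(precision=1,suppress=True)
t=snap('top'); g=t['img'].astype(int)
m=((g.min(2)>100)&(g[...,0]-g[...,2]<10)).astype(np.uint8)
P=[]
for uc,vc in [(155,417),(213,423),(273,427),(332,430)]:
    u=190+uc/3.5; v=150+(vc-315)/3.5; x,y=int(u),int(v)
    n,l,st,ce=cv2.connectedComponentsWithStats(m[y-7:y+8,x-7:x+8]); i=1+np.argmax(st[1:,4]); P.append(tray(onz(t,*(ce[i]+[x-7,y-7]),.074))*1e3)
P=np.array(P); print('caps',P.tolist(),'pitch',np.diff(P[:,1]))
h=cv2.cvtColor(t['img'],cv2.COLOR_RGB2HSV)
for k in blobs((h[...,0]>100)&(h[...,0]<130)&(h[...,1]>120)&(h[...,2]>50),(170,160,240,200),30): r=cv2.minAreaRect(k); print('plate (start 224.23,180.98)',r)
k=blobs((g.max(2)<60)&(g.min(2)>=12),(295,170,320,200),20)
for q in k: mm=cv2.moments(q); print('post',tray(onz(t,mm['m10']/mm['m00'],mm['m01']/mm['m00'],.098))*1e3)
```

```text
caps [[8.156460559467337, 152.51034857968145], [5.936219657776885, 108.77695317626993], [5.083034116361784, 64.44825059256496], [7.353973248203465, 20.705670140254032]] pitch [-43.7 -44.3 -43.7]
plate (start 224.23,180.98) ((224.20297241210938, 180.97030639648438), (4.378163814544678, 16.418113708496094), 5.710593223571777)
post [-34.3 -33. ]
post [  4.6 -32.3]
```

```bash
python3 -c "
from bench import ctrl
print(ctrl.hand_in())"
```

```text
the job is handed in; nothing more can be done
None
```

The job is done and handed in at about 19 s of the 64 s allowed. I gripped the block by its post, stood it squarely behind the row and pushed the row along the fence onto the stop. I then eased the push off, let go, and moved the arm clear.

**Push:** the wrist force held at about 11.5 N for 1.25 s. Sliding took about 3–5 N, so the push on the stop was about 7–8 N. That is an estimate, because the stop force can't be measured directly.

**Last checks:**
- **Tightness:** the bottles sit 43.7 to 44.3 mm apart centre to centre, so they are touching. The picture shows the block upright against the last bottle.
- **Stop:** the blue plate is where it was at the start, to within 0.1 pixel, so the brake did not slip.
- **Straightness:** the cap centres vary by about 3 mm across the lane. That is nearly the same as at the start and includes about 1 mm of measuring error. Pushing along the lane does not correct sideways offsets.
- **Camera disagreement:** the two views differed by a few mm on positions across the lane, and the caps read 1–4 mm further toward the fence than the fence allows. I used average values and aimed the block slightly toward the fence.

One move call was refused because a row left out some fields; nothing moved, and I sent it again complete.

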